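# Settle the stockroom scale on all its feet

## Robot

A 6-joint arm with a two-finger parallel gripper is mounted at the origin on the work surface. World frame = base frame: x ahead of the robot, y to its left, z up, the work surface at z = 0. Lengths are in mm, angles in rad, forces in N, time in s.
With the tool pointing down it reaches from about 150 to 775 mm from the base axis. Payload 6.1 kg.
Tool frame: the origin (TCP) lies between the finger pads; the fingertips stand 25 mm ahead of it and the grasp point (between the pads) lies 6 mm ahead of it; z points along the fingers, x is the direction in which the jaws open and shut, and the axes are right-handed (so a half turn about z gives the same grasp; the last joint's range is limited). The gripper opens to 85 mm and grips with 20 to 120 N. Pads are 22 mm wide; open, the fingers measure 114 mm over their backs; the gripper's body (76 mm by 85 mm) begins 54 mm behind the grasp point. The pads swing forward as they close: fully open they stand 13 mm farther back than shut.
Start: joints at [-1.162, 0.126, -0.04, 1.405, 0, 1.571], TCP at [208.684, -481.725, 256.295] pointing down, gripper open.
Joint ranges: [-2.72, 2.72], [-0.95, 1.95], [-1.27, 1.35], [-1.78, 2.02], [-1.46, 1.47], [-3.14, 3.14]. Speed limits (rad/s): [2.39, 2.39, 3.01, 3.14, 3.14, 3.14].

## Interface

Orientations are given as a 3x3 rotation matrix whose columns are the frame's x, y, z axes.
In Python, from plant import * gives the robot as it stands.
- The arm moves only by the tool servo_tool, never from a script. Its argument "rows" is a list of rows, each an object with "fingers": the closure, from -1 (fully open) to 1 (shut), so that 0 is half open; "dp": the shift along the world's x, y, z in mm, a list of three; "yaw": the turn about the world's z in degrees. A call has 1 to 10 rows; each row shifts and turns the commanded pose from where the row before left it; what a row does not reach is not made up. A row lasts 1/8 s, in which the tool goes at most 62.5 mm and 10.7 degrees, less where a joint would pass 70% of its speed; a pose out of reach is approached as far as the arm can. A call with a gripper value outside its range is refused whole. The fingers move at their own pace and stop on an object; "grip_force" is the grip in N (left out, the last holds). Time passes only in rows, so rows that do not move let the fingers close. It gives the time, the measured TCP pose, the force and the opening at its end, in the units of the state.
- observe(): the state, without advancing time (a new reading comes with each control period).
- capture(name): name is "side" or "top"; returns the picture (480x640x3 uint8, red, green, blue); there is no depth.
- camera_info(name): a dict with "intrinsics" (3x3 intrinsics, pixels), "world_from_camera" (4x4, takes a point from camera to world coordinates). Camera axes: x right, y down, z forward; pixel columns grow to the right and rows downward; lengths in mm; the calibration is good to about 2 mm. A picture is of the moment at which its call begins. camera_info takes no time and is no camera call.
- finish_job(): hands the job in, once; it reports no verdict.
The state is a dict: "t": time; "qpos": joint angles; "qd": joint speeds; "effort": joint torques, N m; "tcp_pos": TCP position; "tool_rot": TCP orientation; "ft_force": force on the tool from outside, world axes, zero at the start; "ft_torque": the same for the moment, N m; "finger_gap": finger opening in mm.
Only numpy, scipy, OpenCV 4.12 (cv2) and the standard library are available. Lean on these libraries where they do the work, as an engineer would, in place of code of your own. Each camera call takes 0.05 s, during which the arm holds its last target.

## Task

The bench scale rocks because its two screw feet hang clear of the bench. Turn both orange knobs clockwise until the two screw feet and the front rubber foot between them share the front load about evenly, so that all five feet bear and nothing rocks; then set the brass check weight gently upright in the middle of the steel pan and let go. Do not lean on the scale, shove it about, or disturb the goods around it.

Things in the scene. Friction and masses are not known exactly. Their poses are not given: they have to be found in the camera images.
- scale: Bench scale, 3.4 kg, loose on the bench: grey base 290 x 300 mm, underside 22 mm over the bench, steel pan on top, black display box (84 mm high) along its rear edge. Origin at bench level under the middle of the base; x points from front (knobs) to rear (display), y to the left, z up. Three rubber feet carry it until the two screw feet at its front corners bear.
- grip_left (a point): On the axis of the left orange knob, about 80 mm over the bench. The knob is an upright bar 44 mm long (this point's x), 14 mm thick (its y; close the fingers along it), 34 mm high; the point lies 12 mm below its top, 34 mm above the base, 21 mm above a 38 mm flange. Clockwise from above drives the screw foot below it down 3 mm per rad (19 mm a turn). The knob keeps its height on the scale.
- grip_right (a point): The same on the right orange knob. The knobs sit at x = -125, y = +125 (left) and -125 mm (right) in the scale's frame, straight above the screw feet. They turn with 0.06 Nm, up to 0.1 Nm under load, and stay where they are left. All their angles look alike: the angle does not tell the foot's gap.
- pan_center (a point): Middle of the upper face of the steel pan, about 65 mm over the bench; the pan is flat, 170 mm (x) by 200 mm (y).
- check_weight: Brass check weight, a plain cylinder 40 mm in diameter and 50 mm high, 0.5 kg, standing on the bench. Origin at the centre of its underside.
- foot_screw_left: Left screw foot with its holder, under the left knob; origin at bench level below the knob, moves with the scale but not with the screw. Its tip starts 0.4 to 6.5 mm clear of the bench, unseen and different from the right one. Driven past first touch it lifts its corner by about as much and gains about 3 N per mm, so a corner held still by the hand feels it pushing up.
- foot_screw_right: The same on the right. Driving the first screw foot about 2.3 mm and then the second about 1.6 mm past its own first touch shares the front load about evenly (5 to 6 N each); what the second takes up lowers the first's load by a third as much. A screw foot is too light under 2.5 N and too heavy over 8.5 N.
- foot_front_mid: Front middle rubber foot, 30 mm in diameter, midway between the screw feet; origin at bench level. It yields about 0.2 mm per N and carries about 17 N at first; each screw foot takes its load off it newton for newton. It should keep more than 3.5 N.
- foot_rear_left: Rear left rubber foot, 30 mm in diameter, as soft; carries about 8 N at first.
- foot_rear_right: Rear right rubber foot, 30 mm in diameter, as soft; carries about 8 N at first.
- tin: Bystander: tin can with yellow label, 66 mm in diameter, 90 mm high. Origin at the centre of its underside.
- carton: Bystander: brown carton with green marks, 60 x 60 x 100 mm. Origin at the centre of its underside.
- jar: Bystander: jar with red lid, 64 mm in diameter, 100 mm high. Origin at the centre of its underside.
Not all that is in view belongs to the job. There is more than one size of the check_weight; the one meant has the size given above.

How it is judged:
By the outcome, as a careful person would: the job done as asked, in the order asked, and still so for the second after the job is handed in, with the robot touching nothing.
It also fails if it takes over 72 s, if anything falls off the work surface, if the arm or the gripper's body presses on something with over 40 N, if the wrist force passes 120 N, or if a joint passes its speed limit or range.

## Working session

There is one attempt and no reset: what is moved stays moved. The work goes in short steps, Python scripts to look and compute and a tool call to move; the robot and the scene stay as the last step left them, time stands still between calls to the robot, and variables do not carry over. Pictures are saved under pics/ and viewed, and the job is handed in when it is done.

Besides the shell and the picture viewer there is one more tool, called after ">>>" by a JSON object that holds its "api" and its "payload". servo_tool: Moves the arm, as the interface text tells. Its arguments: {"type":"object","properties":{"rows":{"type":"array"},"grip_force":{"type":"number"}},"required":["rows"]}

```bash
mkdir -p pics
python3 - <<'E'
from plant import *
import cv2,numpy as np
for n in("side","top"):
    im=capture(n); cv2.imwrite(f"pics/{n}0.png",im[:,:,::-1]); c=camera_info(n); print(n,np.round(c["intrinsics"],1).tolist(),np.round(c["world_from_camera"],3).tolist())
s=observe(); print({k:np.round(v,3).tolist() for k,v in s.items()})
E
```

```text
side [[602.4, 0.0, 315.1], [0.0, 602.4, 230.5], [0.0, 0.0, 1.0]] [[-0.998, -0.035, 0.049, 514.348], [-0.06, 0.567, -0.821, 1270.397], [0.001, -0.823, -0.568, 981.449], [0.0, 0.0, 0.0, 1.0]]
top [[564.3, 0.0, 322.9], [0.0, 564.3, 231.6], [0.0, 0.0, 1.0]] [[0.026, -0.986, 0.163, 427.76], [-1.0, -0.027, -0.004, -37.618], [0.009, -0.163, -0.987, 1217.9], [0.0, 0.0, 0.0, 1.0]]
{'t': 0.1, 'qpos': [-1.162, 0.126, -0.04, 1.405, 0.0, 1.571], 'qd': [0.0, -0.001, 0.004, -0.0, -0.001, -0.001], 'effort': [0.001, -43.691, 35.36, 0.014, 0.0, 0.0], 'tcp_pos': [208.572, -481.453, 255.628], 'tool_rot': [[0.398, -0.918, -0.001], [-0.918, -0.398, 0.001], [-0.001, -0.0, -1.0]], 'ft_force': [0.27, -0.267, 0.003], 'ft_torque': [0.002, -0.033, 0.009], 'finger_gap': 85.41}
```

View pics/top0.png

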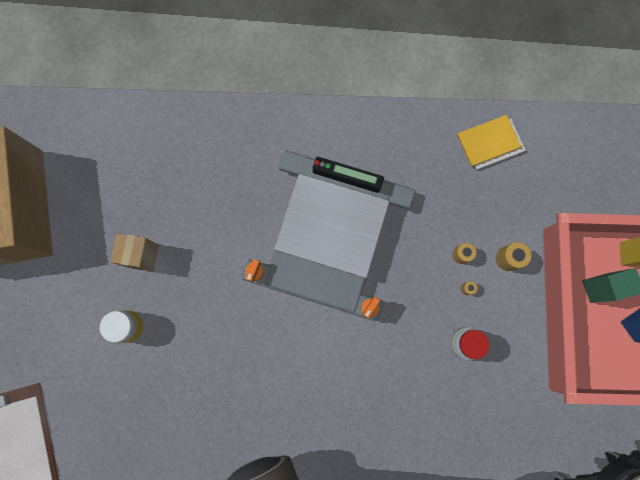

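View pics/side0.png

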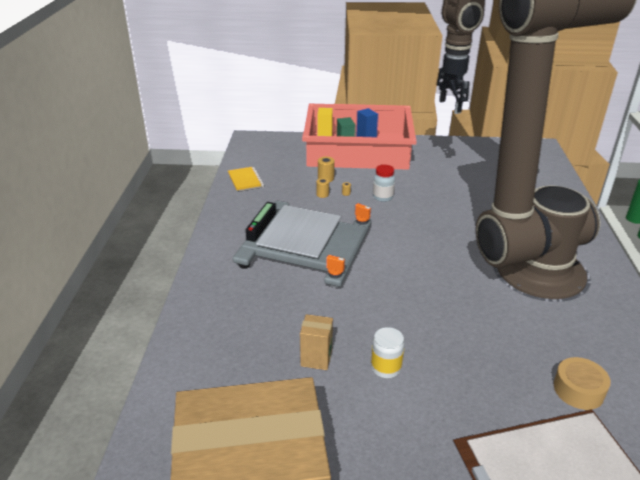

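Top view: the scale's knobs are at about (254,270) left and (371,307) right. Three brass weights stand at (515,257), (465,254) and (470,289). Next I'll zoom in and measure.

```bash
cat > h.py <<'E'
from plant import *
import cv2,numpy as np
def ray(n,px,z):
    c=camera_info(n);K=np.array(c["intrinsics"]);T=np.array(c["world_from_camera"])
    px=np.atleast_2d(np.array(px,float)); d=(T[:3,:3]@np.linalg.inv(K)@np.c_[px,np.ones(len(px))].T).T
    o=T[:3,3]; return o+d*((z-o[2])/d[:,2])[:,None]
def proj(n,p):
    c=camera_info(n);K=np.array(c["intrinsics"]);T=np.linalg.inv(np.array(c["world_from_camera"]))
    p=np.atleast_2d(np.array(p,float)); q=(K@(T[:3,:3]@p.T+T[:3,3:])).T; return q[:,:2]/q[:,2:]
def blobs(im,lo,hi,mina=20):
    hsv=cv2.cvtColor(im,cv2.COLOR_RGB2HSV); m=cv2.inRange(hsv,lo,hi)
    n,l,st,ce=cv2.connectedComponentsWithStats(m)
    return [(i,st[i],ce[i],l==i) for i in range(1,n) if st[i][4]>=mina]
E
python3 - <<'E'
from h import *
t=cv2.imread("pics/top0.png");s=cv2.imread("pics/side0.png")
a=cv2.resize(t[225:325,225:400],None,fx=4.4,fy=4.4,interpolation=cv2.INTER_CUBIC);cv2.imwrite("pics/z1.png",a)
a=cv2.resize(t[230:310,440:540],None,fx=6,fy=6,interpolation=cv2.INTER_CUBIC);cv2.imwrite("pics/z2.png",a)
a=cv2.resize(s[140:300,230:410],None,fx=3.7,fy=3.7,interpolation=cv2.INTER_CUBIC);cv2.imwrite("pics/z3.png",a)
for n,im in(("top",t),("side",s)):
    for i,st,ce,m in blobs(im[:,:,::-1].copy(),(5,200,120),(14,255,255)):
        print(n,"orange",st,ce.round(1), ray(n,ce,90).round(1))
    for i,st,ce,m in blobs(im[:,:,::-1].copy(),(14,120,60),(24,255,255)):
        print(n,"brass",st,ce.round(1))
E
```

```text
top brass [ 457  115   64   51 1910] [488.4 140.1]
top brass [620 237  20  29 518] [630. 252.]
top brass [453 243  23  21 271] [463.5 253.3]
top brass [496 242  35  29 587] [512.3 256.7]
top brass [462 282  15  13 115] [468.4 288.2]
top brass [128 311  15  31 157] [136.6 326.1]
side orange [357 205  12  16 152] [361.9 213.1] [[ 468.8 -108.9   90. ]]
side orange [328 257  15  17 205] [334.6 265.4] [[535.3 126.7  90. ]]
side brass [317 107  16  29 444] [324.5 121.4]
side brass [317 157  17  40 493] [324.5 175.7]
side brass [228 167  33  23 516] [243.8 178.1]
side brass [343 184   7  11  72] [345.9 189.2]
side brass [372 352  31  21 403] [386.1 363.7]
side brass [555 359  53  52 921] [579.8 390.5]
```

View pics/z1.png

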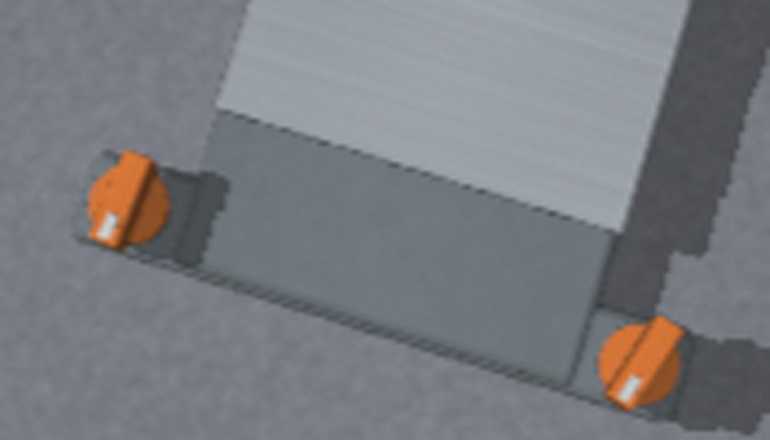

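View pics/z2.png

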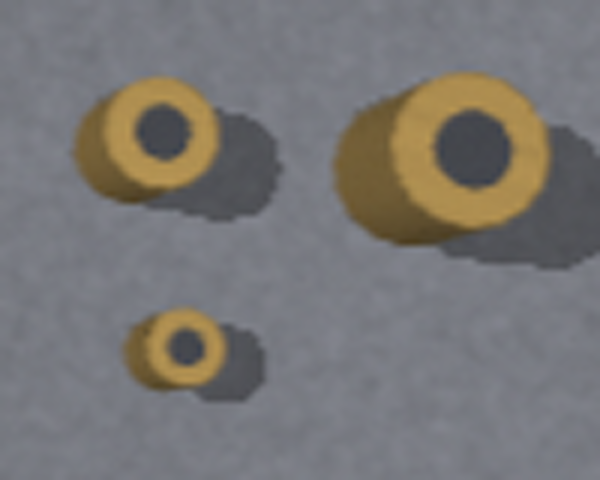

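View pics/z3.png

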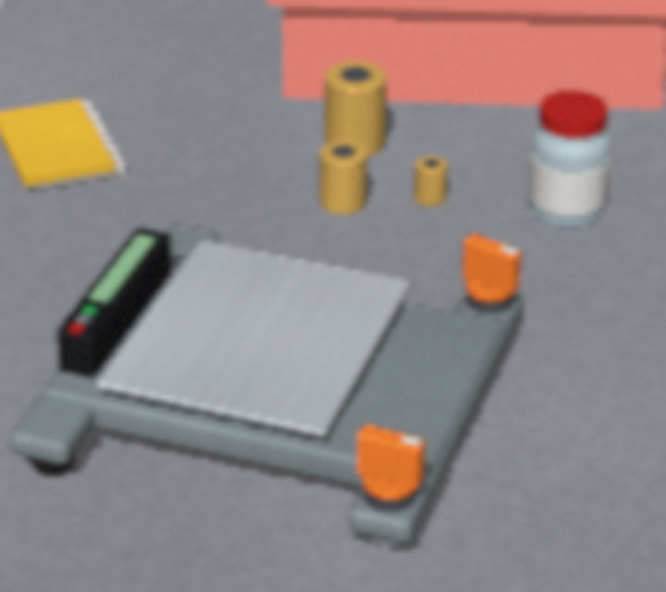

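Run:
```python
from h import *
t=cv2.imread("pics/top0.png")
def sub(x0,y0,x1,y1,lo,hi,f=8):
    a=cv2.resize(t[y0:y1,x0:x1],None,fx=f,fy=f,interpolation=cv2.INTER_CUBIC)
    hsv=cv2.cvtColor(a,cv2.COLOR_BGR2HSV); m=cv2.inRange(hsv,lo,hi)
    return a,hsv,m,(lambda p:(np.array(p)+.5)/f-.5+[x0,y0])
P={}
for nm,b in(("L",(240,255,268,287)),("R",(357,292,388,322))):
    a,hsv,m,f=sub(*b,(0,140,200),(25,255,255))
    m=cv2.morphologyEx(m,cv2.MORPH_OPEN,np.ones((9,9)))
    cs,_=cv2.findContours(m,0,2); c=max(cs,key=cv2.contourArea)
    r=cv2.minAreaRect(c); bp=cv2.boxPoints(r); w=ray("top",f(bp),92)
    print(nm,"rect",f(r[0]).round(1),np.array(r[1])/8,"ctr",w.mean(0).round(1))
    e=[w[1]-w[0],w[2]-w[1]]; e.sort(key=lambda v:-np.linalg.norm(v)); 
    print(" len",[np.linalg.norm(v).round(1) for v in e],"long axis deg",np.degrees(np.arctan2(e[0][1],e[0][0])).round(1))
    P[nm]=w.mean(0)
    a2=a.copy();cv2.drawContours(a2,[bp.astype(int)],0,(0,255,0),1);cv2.imwrite(f"pics/k{nm}.png",a2)
d=P["L"]-P["R"];print("dist",np.linalg.norm(d),"scale yaw",np.degrees(np.arctan2(d[1],d[0]))-90)
y=d/np.linalg.norm(d);x=np.array([y[1],-y[0],0]);o=(P["L"]+P["R"])/2+125*x;print("scale origin",o)
# pan in image
hsv=cv2.cvtColor(t,cv2.COLOR_BGR2HSV);
m=cv2.inRange(cv2.GaussianBlur(hsv,(5,5),0),(0,0,145),(179,60,215));m[:150]=0;m[290:]=0;m[:,:265]=0;m[:,395:]=0
cs,_=cv2.findContours(m,0,2);c=max(cs,key=cv2.contourArea);r=cv2.minAreaRect(c)
print("pan",r,ray("top",r[0],65).round(1)); w=ray("top",cv2.boxPoints(r),65);print(np.linalg.norm(w-np.roll(w,1,0),axis=1).round(1))
# weight top via bright brass
a,hsv,m,f=sub(448,238,482,272,(10,100,140),(30,255,255))
cs,_=cv2.findContours(m,0,2);c=max(cs,key=cv2.contourArea);(cx,cy),rad=cv2.minEnclosingCircle(c)
p=ray("top",f((cx,cy)),50);print("weight",f((cx,cy)),rad/4*1168/564,p.round(1))
for nm,px in(("L",proj("side",P["L"])),("R",proj("side",P["R"])),("W",proj("side",p))):print(nm,px.round(1))
for nm,q in(("tin",(116,326)),("carton",(126,252)),("jar",(474,345))):print(nm,ray("top",q,100).round(0))
```

```text
L rect [250.8 266.9] [ 8.52776623 16.38240051] ctr [538.4  99.4  92. ]
 len [np.float64(32.6), np.float64(17.2)] long axis deg -19.5
R rect [372.8 304.4] [ 5.57967186 14.97017288] ctr [ 470.4 -145.4   92. ]
 len [np.float64(29.7), np.float64(11.0)] long axis deg -31.0
dist 254.00528763730415 scale yaw -15.52114043700773
scale origin [624.87567753 -56.43489267  92.        ]
pan ((331.178466796875, 224.64329528808594), (95.93256378173828, 79.78894805908203), 17.265810012817383) [[633.4 -59.7  65. ]]
[196.9 168.8 201.5 167.6]
weight [466.38923264 251.59839153] 39.711934082896995 [[ 586.6 -343.9   50. ]]
L [[333.7 257.8]]
R [[361.3 205.3]]
W [[322.8 181.3]]
tin [[415. 355. 100.]]
carton [[561. 348. 100.]]
jar [[ 397. -343.  100.]]
```

Run:
```python
from h import *
t=cv2.imread("pics/top0.png")
A=[cv2.resize(t[y:y+25,x:x+25],None,fx=15.6,fy=15.6,interpolation=cv2.INTER_CUBIC) for x,y in((242,257),(359,295))]
cv2.imwrite("pics/k2.png",np.hstack(A))
```

```text
(no output)
```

View pics/k2.png

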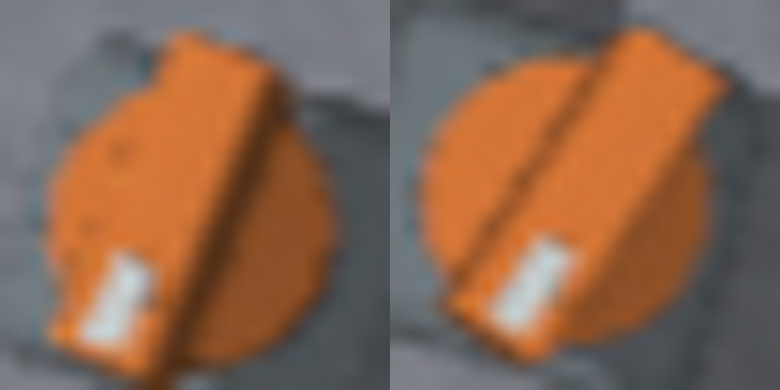

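The close-up shows both bars with their white end marks. I read the corners off it: left bar (180,35), (275,70), (155,378), (50,335); right bar (245,25), (335,85), (148,360), (57,298).

Run:
```python
from h import *
P={}
for nm,o,c in(("L",(242,257),[(180,35),(275,70),(155,378),(50,335)]),("R",(359,295),[(245,25),(335,85),(148,360),(57,298)])):
    px=(np.array(c)+.5)/15.6-.5+o; w=ray("top",px,92)
    d=(w[0]+w[1]-w[2]-w[3])/2; print(nm,px.mean(0).round(2),w.mean(0).round(1),"len",np.linalg.norm(d).round(1),"w",np.linalg.norm(w[0]-w[1]).round(1),"long deg",np.degrees(np.arctan2(d[1],d[0])).round(1)); P[nm]=w.mean(0)
    print(proj("side",P[nm]).round(1))
d=P["L"]-P["R"];print("dist",np.linalg.norm(d),"scale yaw",np.degrees(np.arctan2(d[1],d[0]))-90)
y=d/np.linalg.norm(d);x=np.array([y[1],-y[0],0]);o=(P["L"]+P["R"])/2+125*x;print("scale origin",o)
s=observe();R=np.array(s["tool_rot"]);print("tool x deg",np.degrees(np.arctan2(R[1,0],R[0,0])))
```

```text
L [252.11 269.64] [533.   96.6  92. ] len 41.9 w 13.1 long deg -19.8
[[335.9 257.2]]
R [371.11 306.84] [ 465.5 -142.1   92. ] len 42.2 w 13.6 long deg -33.7
[[363.1 205.9]]
dist 248.0881261039904 scale yaw -15.778701252082712
scale origin [619.55100122 -56.7541316   92.        ]
tool x deg -66.57723330697199
```

>>> {"api": "servo_tool", "payload": {"rows": [{"dp":[25.7,33.9,0],"yaw":10.4,"fingers":-1},{"dp":[25.7,33.9,0],"yaw":10.4,"fingers":-1},{"dp":[25.7,33.9,0],"yaw":10.4,"fingers":-1},{"dp":[25.7,33.9,0],"yaw":10.4,"fingers":-1},{"dp":[25.7,33.9,0],"yaw":10.4,"fingers":-1},{"dp":[25.7,33.9,0],"yaw":10.4,"fingers":-1},{"dp":[25.7,33.9,0],"yaw":10.4,"fingers":-1},{"dp":[25.7,33.9,0],"yaw":10.4,"fingers":-1},{"dp":[25.7,33.9,0],"yaw":10.4,"fingers":-1},{"dp":[25.7,33.9,0],"yaw":10.4,"fingers":-1}], "grip_force": 30}}

```text
t: 1.35
tcp_pos: [466.2, -141.4, 256.0]
tool_rot: [[0.79, 0.612, -0.001], [0.612, -0.79, 0.0], [-0.0, -0.0, -1.0]]
ft_force: [0.5, -0.7, 0.2]
finger_gap: 85.2
```

Run:
```python
from h import *
s=observe();print(np.degrees(s["qpos"]).round(1),np.round(s["tcp_pos"],2),s["ft_force"])
```

```text
[-16.9   3.1  -6.8  80.1  -0.   35.4] [ 466.22 -141.43  255.97] [ 0.46455247 -0.67627065  0.16774318]
```

>>> {"api": "servo_tool", "payload": {"rows": [{"dp":[-0.1,-0.1,-10],"yaw":10.45,"fingers":0},{"dp":[-0.1,-0.1,-10],"yaw":10.45,"fingers":0},{"dp":[-0.1,-0.1,-10],"yaw":10.45,"fingers":0},{"dp":[-0.1,-0.1,-10],"yaw":10.45,"fingers":0},{"dp":[-0.1,-0.1,-10],"yaw":10.45,"fingers":0},{"dp":[-0.1,-0.1,-10],"yaw":10.45,"fingers":0},{"dp":[-0.1,-0.1,-10],"yaw":10.45,"fingers":0},{"dp":[0,0,-10],"yaw":10.45,"fingers":0},{"dp":[0,0,-10],"yaw":10.45,"fingers":0},{"dp":[0,0,-5],"yaw":10.45,"fingers":0}]}}

```text
t: 2.6
tcp_pos: [464.4, -143.3, 160.3]
tool_rot: [[-0.791, 0.612, -0.002], [0.612, 0.791, 0.001], [0.002, -0.001, -1.0]]
ft_force: [-0.1, -0.3, 1.0]
finger_gap: 42.7
```

>>> {"api": "servo_tool", "payload": {"rows": [{"dp":[0,0,0],"yaw":10.45,"fingers":0},{"dp":[0,0,0],"yaw":10.45,"fingers":0},{"dp":[0,0,0],"yaw":10.45,"fingers":0},{"dp":[0,0,0],"yaw":10.45,"fingers":0},{"dp":[0,0,0],"yaw":10.45,"fingers":0},{"dp":[0,0,0],"yaw":10.45,"fingers":0},{"dp":[0,0,0],"yaw":10.45,"fingers":0},{"dp":[0,0,0],"yaw":10.45,"fingers":0},{"dp":[0,0,0],"yaw":10.45,"fingers":0}]}}

```text
t: 3.72
tcp_pos: [464.7, -143.3, 160.9]
tool_rot: [[-0.555, -0.832, -0.001], [-0.832, 0.555, 0.0], [0.0, 0.001, -1.0]]
ft_force: [0.8, 0.1, 0.2]
finger_gap: 42.7
```

Run:
```python
from h import *
s=observe();R=np.array(s["tool_rot"]);print("yaw",np.degrees(np.arctan2(R[1,0],R[0,0])),np.degrees(s["qpos"]).round(1),np.round(s["tcp_pos"],2),s["ft_force"])
im=capture("top")[:,:,::-1];im2=capture("side")[:,:,::-1]
a=cv2.resize(im[230:350,310:430],None,fx=4,fy=4,interpolation=cv2.INTER_CUBIC)
b=cv2.resize(im2[120:240,280:360+40],None,fx=2.6,fy=4,interpolation=cv2.INTER_CUBIC)
b=cv2.resize(im2[140:260,300:380],None,fx=4,fy=4,interpolation=cv2.INTER_CUBIC)
cv2.imwrite("pics/a1.png",np.hstack([a,b]))
```

```text
yaw -123.68274617657532 [ -17.1    4.1  -17.7   68.2   -0.  -163.5] [ 464.71 -143.34  160.87] [0.78651469 0.09117033 0.18162797]
```

View pics/a1.png

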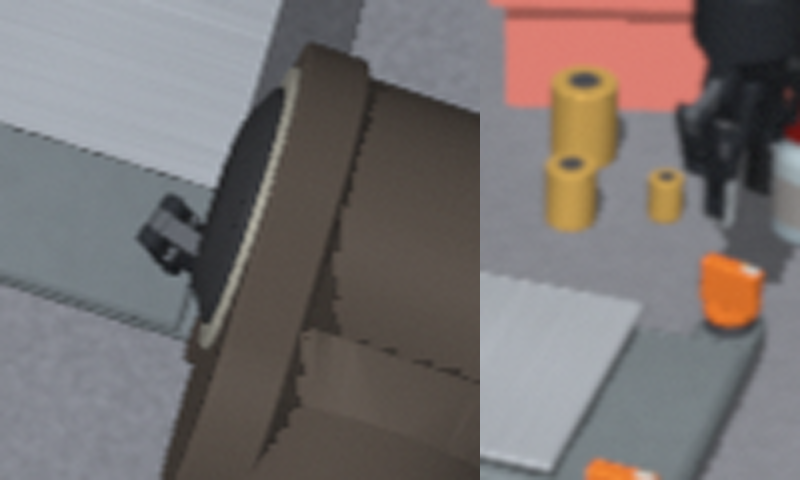

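The side view shows the gripper upright above the right knob at about (363,205), with the jaws across the bar. Descending.

>>> {"api": "servo_tool", "payload": {"rows": [{"dp":[0.4,0.6,-18],"yaw":0,"fingers":0},{"dp":[0.4,0.6,-18],"yaw":0,"fingers":0},{"dp":[0,0,-18],"yaw":0,"fingers":0},{"dp":[0,0,-17],"yaw":0,"fingers":0},{"dp":[0,0,0],"yaw":0,"fingers":0.3},{"dp":[0,0,0],"yaw":0,"fingers":0.3}]}}

```text
t: 4.58
tcp_pos: [466.0, -142.3, 90.8]
tool_rot: [[-0.561, -0.828, 0.0], [-0.828, 0.561, -0.0], [-0.0, -0.0, -1.0]]
ft_force: [-0.4, 0.8, -0.5]
finger_gap: 29.9
```

Run:
```python
from h import *
F=[]
for i in range(3):
  s=observe();F.append(list(s["ft_force"])+list(s["ft_torque"]));im2=capture("side")[:,:,::-1]
print(np.round(s["tcp_pos"],2),np.round(F,2),s["finger_gap"])
b=cv2.resize(im2[170:230,330:400],None,fx=9,fy=9,interpolation=cv2.INTER_CUBIC)
cv2.imwrite("pics/a2.png",b)
```

```text
[ 466.29 -142.37   91.12] [[-0.36  0.76 -0.5   0.03 -0.01  0.02]
 [ 0.17  0.53  0.52 -0.    0.01  0.03]
 [ 0.13 -0.56 -0.17  0.03 -0.03 -0.01]] 30.015035008994683
```

View pics/a2.png

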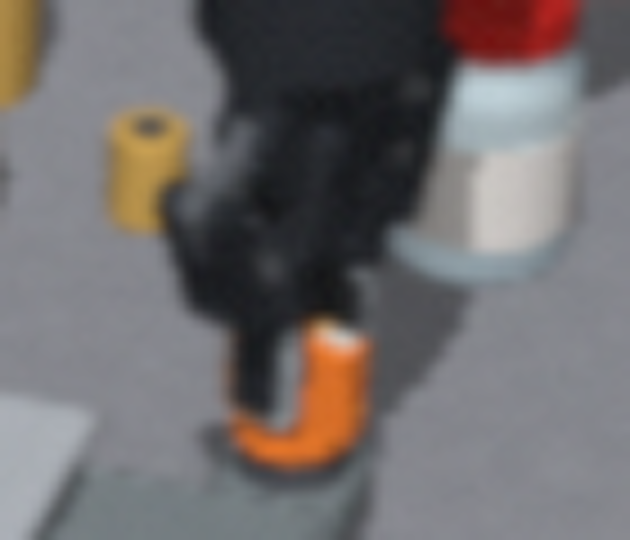

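>>> {"api": "servo_tool", "payload": {"rows": [{"dp":[0,0,0],"yaw":0,"fingers":0.55},{"dp":[0,0,0],"yaw":0,"fingers":0.62},{"dp":[0,0,0],"yaw":0,"fingers":0.68},{"dp":[0,0,0],"yaw":0,"fingers":0.74},{"dp":[0,0,0],"yaw":0,"fingers":0.8},{"dp":[0,0,0],"yaw":0,"fingers":0.8}], "grip_force": 30}}

```text
t: 5.48
tcp_pos: [465.6, -142.4, 90.3]
tool_rot: [[-0.56, -0.829, -0.0], [-0.829, 0.56, -0.001], [0.001, 0.0, -1.0]]
ft_force: [-1.7, -2.2, 2.1]
finger_gap: 13.6
```

```bash
cat > rd.py <<'E'
from h import *
F=[];Q=[];T=[]
for i in range(4):
  s=observe();F.append(list(s["ft_force"])+list(s["ft_torque"]));T.append(s["tcp_pos"]);capture("side")
R=np.array(s["tool_rot"]);a=np.arctan2(R[1,0],R[0,0])
m=np.mean(F,0);print("t",s["t"],"tcp",np.mean(T,0).round(2),"yaw",np.degrees(a).round(2),"F",m[:3].round(2),"M",m[3:].round(3),"gap",round(s["finger_gap"],1),"jawF",round(m[0]*np.cos(a)+m[1]*np.sin(a),2),"Fz all",np.round(F,2)[:,2])
E
python3 rd.py
```

```text
t 5.625 tcp [ 465.59 -142.42   90.31] yaw -124.04 F [-2.77 -3.38  2.3 ] M [-0.601  0.575  0.024] gap 13.7 jawF 4.36 Fz all [2.14 1.83 2.85 2.37]
```

>>> {"api": "servo_tool", "payload": {"rows": [{"dp":[-0.5,-0.7,0.5],"yaw":0,"fingers":0.8},{"dp":[0,0,0],"yaw":0,"fingers":0.8}]}}

```text
t: 5.92
tcp_pos: [465.6, -142.6, 90.7]
tool_rot: [[-0.559, -0.829, 0.001], [-0.829, 0.559, 0.001], [-0.001, 0.0, -1.0]]
ft_force: [-1.1, 0.7, 0.3]
finger_gap: 13.6
```

```bash
python3 rd.py
```

```text
t 6.075 tcp [ 465.56 -142.6    90.72] yaw -124.01 F [-0.06 -0.09  0.14] M [ 0.053 -0.005  0.005] gap 13.5 jawF 0.11 Fz all [ 0.29  0.48  0.35 -0.56]
```

>>> {"api": "servo_tool", "payload": {"rows": [{"dp":[0,0,0],"yaw":-5,"fingers":0.8},{"dp":[0,0,0],"yaw":-5,"fingers":0.8},{"dp":[0,0,0],"yaw":0,"fingers":0.8}]}}

```text
t: 6.5
tcp_pos: [465.7, -142.4, 90.8]
tool_rot: [[-0.694, -0.72, 0.001], [-0.72, 0.694, 0.001], [-0.002, 0.0, -1.0]]
ft_force: [1.3, 1.7, -1.0]
finger_gap: 13.6
```

```bash
python3 rd.py
```

```text
t 6.65 tcp [ 465.76 -142.46   90.82] yaw -133.94 F [ 2.3   2.37 -1.02] M [ 0.674 -0.545 -0.06 ] gap 13.6 jawF -3.3 Fz all [-1.03 -0.47 -0.69 -1.86]
```

>>> {"api": "servo_tool", "payload": {"rows": [{"dp":[0.3,0.3,-0.2],"yaw":-5,"fingers":0.8},{"dp":[0,0,0],"yaw":-5,"fingers":0.8},{"dp":[0,0,0],"yaw":0,"fingers":0.8}]}}

```text
t: 7.08
tcp_pos: [466.0, -142.3, 90.7]
tool_rot: [[-0.808, -0.589, 0.001], [-0.589, 0.808, 0.001], [-0.001, 0.0, -1.0]]
ft_force: [3.4, 4.0, -1.1]
finger_gap: 13.5
```

```bash
python3 rd.py
```

```text
t 7.225 tcp [ 466.   -142.29   90.72] yaw -143.88 F [ 2.9   3.95 -0.89] M [ 1.004 -0.796 -0.045] gap 13.6 jawF -4.67 Fz all [-1.15 -0.12 -0.96 -1.35]
```

>>> {"api": "servo_tool", "payload": {"rows": [{"dp":[0.7,0.9,0],"yaw":-5,"fingers":0.8},{"dp":[0,0,0],"yaw":-5,"fingers":0.8},{"dp":[0,0,0],"yaw":0,"fingers":0.8}]}}

```text
t: 7.65
tcp_pos: [466.4, -141.9, 90.7]
tool_rot: [[-0.898, -0.44, 0.0], [-0.44, 0.898, -0.0], [-0.0, -0.0, -1.0]]
ft_force: [2.0, 2.4, -0.8]
finger_gap: 13.3
```

```bash
python3 rd.py
```

```text
t 7.8 tcp [ 466.37 -141.9    90.71] yaw -153.92 F [ 2.21  1.7  -0.01] M [ 0.481 -0.578 -0.027] gap 13.6 jawF -2.73 Fz all [-0.81  0.04  0.81 -0.07]
```

>>> {"api": "servo_tool", "payload": {"rows": [{"dp":[0.5,0.5,0],"yaw":-5,"fingers":0.8},{"dp":[0,0,0],"yaw":-5,"fingers":0.8},{"dp":[0,0,0],"yaw":0,"fingers":0.8}]}}

```text
t: 8.22
tcp_pos: [466.7, -141.6, 90.7]
tool_rot: [[-0.961, -0.277, -0.0], [-0.277, 0.961, -0.001], [0.0, -0.001, -1.0]]
ft_force: [1.5, -0.1, -0.1]
finger_gap: 13.3
```

```bash
python3 rd.py
```

```text
t 8.375 tcp [ 466.76 -141.6    90.69] yaw -163.95 F [ 0.96 -0.58  0.81] M [-0.028 -0.382 -0.035] gap 13.5 jawF -0.76 Fz all [-0.06  0.12  1.41  1.76]
```

>>> {"api": "servo_tool", "payload": {"rows": [{"dp":[0.2,-0.1,0],"yaw":-5,"fingers":0.8},{"dp":[0,0,0],"yaw":-5,"fingers":0.8},{"dp":[0,0,0],"yaw":0,"fingers":0.8}]}}

```text
t: 8.8
tcp_pos: [467.1, -141.5, 90.7]
tool_rot: [[-0.994, -0.105, 0.0], [-0.105, 0.994, -0.0], [-0.0, -0.0, -1.0]]
ft_force: [1.1, -0.7, 0.5]
finger_gap: 13.3
```

```bash
python3 rd.py
```

```text
t 8.95 tcp [ 467.09 -141.51   90.68] yaw -173.94 F [ 1.78 -1.3   0.66] M [-0.119 -0.545 -0.042] gap 13.2 jawF -1.63 Fz all [0.5  1.66 0.   0.49]
```

>>> {"api": "servo_tool", "payload": {"rows": [{"dp":[0.3,-0.2,0],"yaw":-5,"fingers":0.8},{"dp":[0,0,0],"yaw":-5,"fingers":0.8},{"dp":[0,0,0],"yaw":0,"fingers":0.8}]}}

```text
t: 9.38
tcp_pos: [467.4, -141.5, 90.7]
tool_rot: [[-0.998, 0.069, 0.0], [0.069, 0.998, -0.0], [-0.0, 0.0, -1.0]]
ft_force: [2.2, -0.9, 0.9]
finger_gap: 13.5
```

```bash
python3 rd.py
```

```text
t 9.525 tcp [ 467.46 -141.53   90.67] yaw 176.07 F [ 1.97 -0.89  0.83] M [-0.043 -0.692 -0.044] gap 13.3 jawF -2.03 Fz all [0.91 1.11 0.75 0.56]
```

>>> {"api": "servo_tool", "payload": {"rows": [{"dp":[0.4,-0.2,0],"yaw":-5,"fingers":0.8},{"dp":[0,0,0],"yaw":-5,"fingers":0.8},{"dp":[0,0,0],"yaw":0,"fingers":0.8}]}}

```text
t: 9.95
tcp_pos: [467.8, -141.6, 90.6]
tool_rot: [[-0.971, 0.241, 0.0], [0.241, 0.971, 0.0], [-0.0, 0.0, -1.0]]
ft_force: [2.6, -0.6, 0.2]
finger_gap: 13.6
```

```bash
python3 rd.py
```

```text
t 10.1 tcp [ 467.81 -141.64   90.63] yaw 166.07 F [ 2.94 -0.28  0.9 ] M [ 0.088 -0.807 -0.047] gap 13.4 jawF -2.92 Fz all [0.21 1.43 0.86 1.08]
```

>>> {"api": "servo_tool", "payload": {"rows": [{"dp":[0.6,-0.2,0],"yaw":-5,"fingers":0.8},{"dp":[0,0,0],"yaw":-5,"fingers":0.8},{"dp":[0,0,0],"yaw":0,"fingers":0.8}]}}

```text
t: 10.52
tcp_pos: [468.2, -141.8, 90.6]
tool_rot: [[-0.914, 0.406, -0.0], [0.406, 0.914, 0.0], [0.0, 0.0, -1.0]]
ft_force: [1.1, 0.5, 1.9]
finger_gap: 13.1
```

```bash
python3 rd.py
```

```text
t 10.675 tcp [ 468.19 -141.81   90.56] yaw 156.07 F [1.47 0.64 1.29] M [ 0.16  -0.69  -0.055] gap 13.6 jawF -1.08 Fz all [1.9  1.79 0.95 0.51]
```

>>> {"api": "servo_tool", "payload": {"rows": [{"dp":[0.4,0,0.1],"yaw":-5,"fingers":0.8},{"dp":[0,0,0],"yaw":-5,"fingers":0.8},{"dp":[0,0,0],"yaw":0,"fingers":0.8}]}}

```text
t: 11.1
tcp_pos: [468.6, -141.9, 90.6]
tool_rot: [[-0.83, 0.558, -0.0], [0.558, 0.83, -0.0], [0.0, -0.0, -1.0]]
ft_force: [1.5, 0.6, 0.4]
finger_gap: 13.3
```

```bash
python3 rd.py
```

```text
t 11.25 tcp [ 468.57 -141.95   90.65] yaw 146.06 F [1.19 0.19 0.72] M [ 0.077 -0.61  -0.038] gap 13.3 jawF -0.88 Fz all [0.38 0.34 0.88 1.3 ]
```

>>> {"api": "servo_tool", "payload": {"rows": [{"dp":[0.4,0,0],"yaw":-5,"fingers":0.8},{"dp":[0,0,0],"yaw":-5,"fingers":0.8},{"dp":[0,0,0],"yaw":0,"fingers":0.8}]}}

```text
t: 11.68
tcp_pos: [468.9, -142.1, 90.7]
tool_rot: [[-0.72, 0.694, -0.0], [0.694, 0.72, -0.001], [-0.0, -0.001, -1.0]]
ft_force: [0.3, -1.1, 2.4]
finger_gap: 13.4
```

```bash
python3 rd.py
```

```text
t 11.825 tcp [ 468.92 -142.12   90.73] yaw 136.05 F [ 0.04 -1.16  2.06] M [-0.235 -0.314 -0.036] gap 13.2 jawF -0.83 Fz all [2.44 1.62 2.12 2.07]
```

>>> {"api": "servo_tool", "payload": {"rows": [{"dp":[0.2,-0.2,0],"yaw":-5,"fingers":0.8},{"dp":[0,0,0],"yaw":-5,"fingers":0.8},{"dp":[0,0,0],"yaw":0,"fingers":0.8}]}}

```text
t: 12.25
tcp_pos: [469.3, -142.4, 91.0]
tool_rot: [[-0.589, 0.808, 0.0], [0.808, 0.589, -0.001], [-0.001, -0.0, -1.0]]
ft_force: [-1.4, -2.6, 6.0]
finger_gap: 13.4
```

```bash
python3 rd.py
```

```text
t 12.4 tcp [ 469.25 -142.33   90.98] yaw 126.09 F [-1.13 -1.8   5.81] M [-0.379 -0.048 -0.034] gap 13.3 jawF -0.79 Fz all [5.95 6.42 5.94 4.95]
```

>>> {"api": "servo_tool", "payload": {"rows": [{"dp":[0,-0.3,0.6],"yaw":-8,"fingers":0.8},{"dp":[0.1,-0.2,0.6],"yaw":-8,"fingers":0.8},{"dp":[0.1,-0.2,0.6],"yaw":-8,"fingers":0.8},{"dp":[0.1,-0.2,0.5],"yaw":-8.5,"fingers":0.8},{"dp":[0,0,0],"yaw":0,"fingers":0.8}]}}

```text
t: 13.08
tcp_pos: [469.9, -143.2, 92.7]
tool_rot: [[-0.064, 0.998, 0.0], [0.998, 0.064, -0.0], [-0.001, 0.0, -1.0]]
ft_force: [2.5, -3.2, -1.1]
finger_gap: 13.7
```

```bash
python3 rd.py
```

```text
t 13.225 tcp [ 469.85 -143.21   92.75] yaw 93.64 F [ 2.96 -2.6  -2.  ] M [-0.681 -0.845  0.011] gap 13.6 jawF -2.78 Fz all [-1.06 -1.51 -2.38 -3.05]
```

>>> {"api": "servo_tool", "payload": {"rows": [{"dp":[0.5,-0.5,-0.4],"yaw":0,"fingers":0.8},{"dp":[0,0,0],"yaw":0,"fingers":0.8}]}}

```text
t: 13.52
tcp_pos: [469.9, -143.3, 92.7]
tool_rot: [[-0.061, 0.998, -0.0], [0.998, 0.061, 0.0], [0.0, -0.0, -1.0]]
ft_force: [1.6, -0.9, 1.2]
finger_gap: 13.5
```

```bash
python3 rd.py
```

```text
t 13.675 tcp [ 469.95 -143.36   92.64] yaw 93.5 F [ 1.6  -0.83  0.64] M [-0.302 -0.472  0.057] gap 13.5 jawF -0.93 Fz all [ 1.23 -0.02  0.2   1.14]
```

>>> {"api": "servo_tool", "payload": {"rows": [{"dp":[0,0,0],"yaw":0,"fingers":0.4},{"dp":[0,0,0],"yaw":0,"fingers":0},{"dp":[0,0,0],"yaw":0,"fingers":0},{"dp":[0,0,20],"yaw":0,"fingers":0},{"dp":[0,0,30],"yaw":10.4,"fingers":0},{"dp":[0,0,20],"yaw":10.4,"fingers":0},{"dp":[-8,-35,5],"yaw":10.4,"fingers":0},{"dp":[-16,-55,0],"yaw":10.4,"fingers":0},{"dp":[-16,-55,0],"yaw":10.4,"fingers":0},{"dp":[0,0,0],"yaw":10.4,"fingers":0}]}}

```text
t: 14.98
tcp_pos: [431.3, -284.8, 167.4]
tool_rot: [[-0.904, 0.428, -0.0], [0.428, 0.904, -0.0], [0.0, -0.0, -1.0]]
ft_force: [-0.1, 1.0, -0.1]
finger_gap: 42.6
```

Run:
```python
from h import *
t=capture("top")[:,:,::-1];s=capture("side")[:,:,::-1]
cv2.imwrite("pics/top3.png",t);cv2.imwrite("pics/side3.png",s)
A=[cv2.resize(t[y:y+25,x:x+25],None,fx=15.6,fy=15.6,interpolation=cv2.INTER_CUBIC) for x,y in((242,257),(359,295))]
cv2.imwrite("pics/k3.png",np.hstack(A))
```

```text
(no output)
```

View pics/k3.png

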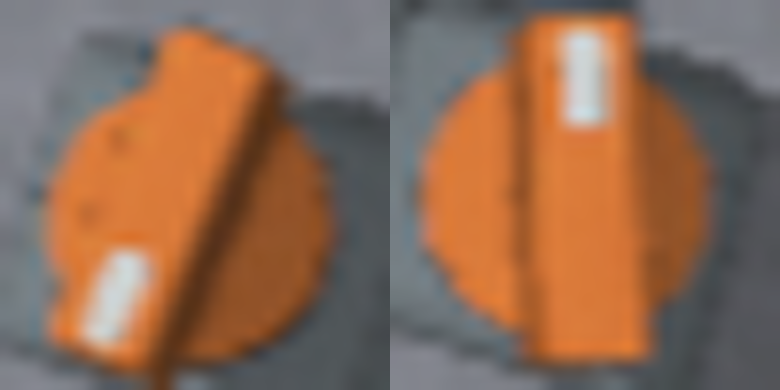

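View pics/top3.png

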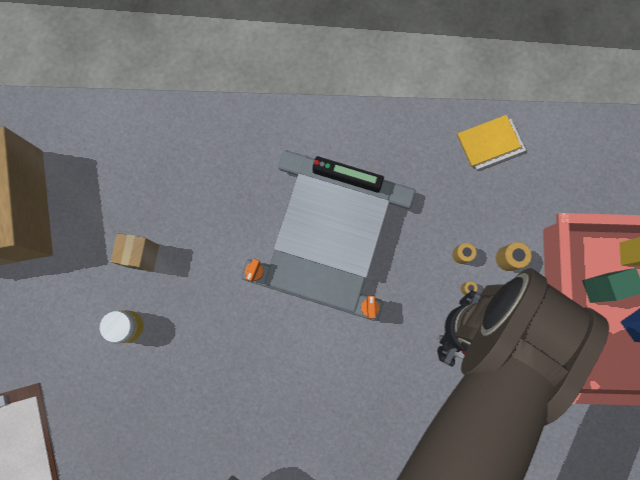

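>>> {"api": "servo_tool", "payload": {"rows": [{"dp":[10.35,38,0],"yaw":9.55,"fingers":0},{"dp":[10.35,38,0],"yaw":9.55,"fingers":0},{"dp":[10.35,38,0],"yaw":9.55,"fingers":0},{"dp":[10.35,38,0],"yaw":9.55,"fingers":0},{"dp":[10.35,38,0],"yaw":9.55,"fingers":0},{"dp":[10.35,38,0],"yaw":9.55,"fingers":0},{"dp":[10.35,38,0],"yaw":9.55,"fingers":0},{"dp":[10.35,38,0],"yaw":9.55,"fingers":0},{"dp":[10.35,38,0],"yaw":9.55,"fingers":0},{"dp":[10.35,38.4,0],"yaw":9.55,"fingers":0}]}}

```text
t: 16.32
tcp_pos: [535.7, 100.7, 167.7]
tool_rot: [[-0.338, -0.941, -0.0], [-0.941, 0.338, 0.0], [-0.0, 0.0, -1.0]]
ft_force: [1.4, 0.2, 1.0]
finger_gap: 42.6
```

```bash
python3 rd.py
python3 - <<'E'
from h import *
px=np.array([[371.16,306.4]]);print(ray("top",px,94))
print(np.degrees(observe()["qpos"]).round(1))
E
```

```text
t 16.475 tcp [536.15 101.99 167.43] yaw -109.88 F [0.86 0.48 0.27] M [ 0.043 -0.039 -0.002] gap 43.1 jawF -0.74 Fz all [ 0.96  0.28  0.38 -0.53]
[[ 466.28062117 -142.00483213   94.        ]]
[  10.5   10.2  -10.    69.9   -0.  -149.5]
```

>>> {"api": "servo_tool", "payload": {"rows": [{"dp":[-0.7,-3.2,0],"yaw":0,"fingers":0},{"dp":[-0.6,-3.2,0],"yaw":0,"fingers":0},{"dp":[0,0,-20],"yaw":0,"fingers":0},{"dp":[0,0,-20],"yaw":0,"fingers":0},{"dp":[0,0,-20],"yaw":0,"fingers":0},{"dp":[0,0,-17],"yaw":0,"fingers":0.3},{"dp":[0,0,0],"yaw":0,"fingers":0.3}]}}

```text
t: 17.4
tcp_pos: [533.6, 91.4, 89.4]
tool_rot: [[-0.341, -0.94, -0.002], [-0.94, 0.341, -0.0], [0.001, 0.002, -1.0]]
ft_force: [-0.6, 0.2, 0.5]
finger_gap: 29.8
```

```bash
python3 rd.py
python3 - <<'E'
from h import *
im2=capture("side")[:,:,::-1]
b=cv2.resize(im2[220:290,300:380],None,fx=8,fy=8,interpolation=cv2.INTER_CUBIC)
cv2.imwrite("pics/a4.png",b)
E
```

```text
t 17.55 tcp [534.46  91.77  90.55] yaw -109.92 F [ 0.06 -0.06 -0.1 ] M [0.009 0.009 0.008] gap 29.8 jawF 0.03 Fz all [ 0.52  0.04 -0.64 -0.32]
```

View pics/a4.png

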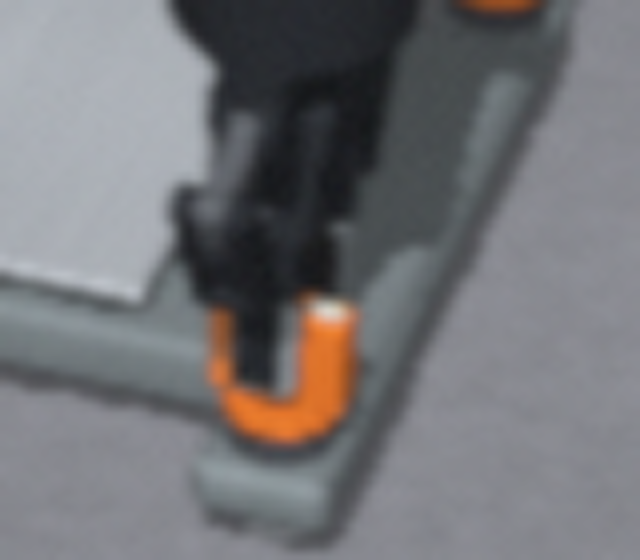

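The side view shows the fingers straddling the left bar at about (336,260), slightly toward -y. I'll recentre and then close.

>>> {"api": "servo_tool", "payload": {"rows": [{"dp":[0.3,3.6,0],"yaw":0,"fingers":0.3},{"dp":[0,0,0],"yaw":0,"fingers":0.3},{"dp":[0,0,0],"yaw":0,"fingers":0.55},{"dp":[0,0,0],"yaw":0,"fingers":0.62},{"dp":[0,0,0],"yaw":0,"fingers":0.68},{"dp":[0,0,0],"yaw":0,"fingers":0.74},{"dp":[0,0,0],"yaw":0,"fingers":0.8},{"dp":[0,0,0],"yaw":0,"fingers":0.8}]}}

```text
t: 18.65
tcp_pos: [535.4, 96.8, 91.0]
tool_rot: [[-0.34, -0.941, 0.001], [-0.941, 0.34, 0.002], [-0.003, -0.0, -1.0]]
ft_force: [0.8, 4.8, 1.2]
finger_gap: 13.5
```

```bash
python3 rd.py
```

```text
t 18.8 tcp [535.38  96.85  91.05] yaw -109.86 F [0.45 5.35 1.23] M [ 0.901 -0.058  0.046] gap 13.4 jawF -5.19 Fz all [1.22 1.27 1.51 0.91]
```

>>> {"api": "servo_tool", "payload": {"rows": [{"dp":[0.1,1.0,0.3],"yaw":0,"fingers":0.8},{"dp":[0,0,0],"yaw":0,"fingers":0.8}]}}

```text
t: 19.1
tcp_pos: [535.4, 97.0, 91.1]
tool_rot: [[-0.34, -0.94, 0.001], [-0.94, 0.34, 0.0], [-0.001, -0.0, -1.0]]
ft_force: [1.9, 3.2, 1.1]
finger_gap: 13.4
```

```bash
python3 rd.py
```

```text
t 19.25 tcp [535.35  96.97  91.05] yaw -109.89 F [1.73 3.12 0.63] M [ 0.552 -0.306  0.034] gap 13.4 jawF -3.52 Fz all [1.12 0.57 0.72 0.1 ]
```

>>> {"api": "servo_tool", "payload": {"rows": [{"dp":[0.3,0.6,0.1],"yaw":-4,"fingers":0.8},{"dp":[0,0,0],"yaw":-4,"fingers":0.8},{"dp":[0,0,0],"yaw":0,"fingers":0.8}]}}

```text
t: 19.68
tcp_pos: [535.4, 97.1, 91.0]
tool_rot: [[-0.468, -0.884, 0.0], [-0.884, 0.468, -0.0], [0.0, -0.0, -1.0]]
ft_force: [1.7, 1.9, 0.3]
finger_gap: 13.5
```

```bash
python3 rd.py
```

```text
t 19.825 tcp [535.37  97.12  90.98] yaw -117.86 F [1.37 1.72 0.3 ] M [ 0.229 -0.338 -0.048] gap 13.4 jawF -2.16 Fz all [ 0.31 -0.25  0.37  0.79]
```

>>> {"api": "servo_tool", "payload": {"rows": [{"dp":[0.2,0.3,0],"yaw":-5,"fingers":0.8},{"dp":[0,0,0],"yaw":-5,"fingers":0.8},{"dp":[0,0,0],"yaw":0,"fingers":0.8}]}}

```text
t: 20.25
tcp_pos: [535.4, 97.2, 90.9]
tool_rot: [[-0.613, -0.79, -0.0], [-0.79, 0.613, -0.001], [0.001, -0.0, -1.0]]
ft_force: [1.4, 0.1, -0.1]
finger_gap: 13.4
```

```bash
python3 rd.py
```

```text
t 20.4 tcp [535.42  97.26  90.9 ] yaw -127.83 F [ 1.2  -0.63 -0.18] M [-0.238 -0.297 -0.047] gap 13.6 jawF -0.24 Fz all [-0.09 -0.08 -0.42 -0.13]
```

>>> {"api": "servo_tool", "payload": {"rows": [{"dp":[0.2,0,0],"yaw":-5,"fingers":0.8},{"dp":[0,0,0],"yaw":-5,"fingers":0.8},{"dp":[0,0,0],"yaw":0,"fingers":0.8}]}}

```text
t: 20.82
tcp_pos: [535.5, 97.3, 90.9]
tool_rot: [[-0.741, -0.671, -0.0], [-0.671, 0.741, -0.001], [0.001, -0.0, -1.0]]
ft_force: [0.7, -2.1, -0.3]
finger_gap: 13.2
```

```bash
python3 rd.py
```

```text
t 20.975 tcp [535.5   97.34  90.86] yaw -137.82 F [ 0.57 -1.95 -0.77] M [-0.529 -0.138 -0.039] gap 13.4 jawF 0.89 Fz all [-0.32 -0.94 -0.95 -0.86]
```

>>> {"api": "servo_tool", "payload": {"rows": [{"dp":[0.1,-0.4,-0.1],"yaw":-5,"fingers":0.8},{"dp":[0,0,0],"yaw":-5,"fingers":0.8},{"dp":[0,0,0],"yaw":0,"fingers":0.8}]}}

```text
t: 21.4
tcp_pos: [535.6, 97.3, 90.8]
tool_rot: [[-0.846, -0.533, -0.001], [-0.533, 0.846, 0.0], [0.0, 0.0, -1.0]]
ft_force: [0.5, -0.9, 0.5]
finger_gap: 13.6
```

```bash
python3 rd.py
```

```text
t 21.55 tcp [535.58  97.32  90.83] yaw -147.81 F [-0.22 -0.78  0.46] M [-0.323  0.045 -0.031] gap 13.5 jawF 0.6 Fz all [ 0.51  0.65  0.79 -0.12]
```

>>> {"api": "servo_tool", "payload": {"rows": [{"dp":[0,-0.2,0],"yaw":-5,"fingers":0.8},{"dp":[0,0,0],"yaw":-5,"fingers":0.8},{"dp":[0,0,0],"yaw":0,"fingers":0.8}]}}

```text
t: 21.98
tcp_pos: [535.7, 97.3, 90.9]
tool_rot: [[-0.926, -0.378, -0.0], [-0.378, 0.926, 0.001], [0.0, 0.001, -1.0]]
ft_force: [-1.4, -0.5, 0.4]
finger_gap: 13.2
```

```bash
python3 rd.py
```

```text
t 22.125 tcp [535.65  97.28  90.88] yaw -157.8 F [-1.15  0.13  0.25] M [-0.032  0.186 -0.059] gap 12.9 jawF 1.01 Fz all [ 0.38  0.18 -0.73  1.19]
```

>>> {"api": "servo_tool", "payload": {"rows": [{"dp":[-0.2,0,0],"yaw":-5,"fingers":0.8},{"dp":[0,0,0],"yaw":-5,"fingers":0.8},{"dp":[0,0,0],"yaw":0,"fingers":0.8}]}}

```text
t: 22.55
tcp_pos: [535.7, 97.2, 90.9]
tool_rot: [[-0.977, -0.211, 0.0], [-0.211, 0.977, 0.0], [-0.0, 0.0, -1.0]]
ft_force: [0.0, 1.3, 0.9]
finger_gap: 13.3
```

```bash
python3 rd.py
```

```text
t 22.7 tcp [535.66  97.23  90.94] yaw -167.8 F [-0.26  1.11  0.41] M [ 0.157  0.114 -0.057] gap 13.6 jawF 0.02 Fz all [ 0.91  0.68 -0.63  0.67]
```

>>> {"api": "servo_tool", "payload": {"rows": [{"dp":[0,0.2,0],"yaw":-5,"fingers":0.8},{"dp":[0,0,0],"yaw":-5,"fingers":0.8},{"dp":[0,0,0],"yaw":0,"fingers":0.8}]}}

```text
t: 23.12
tcp_pos: [535.7, 97.2, 90.9]
tool_rot: [[-0.999, -0.038, 0.0], [-0.038, 0.999, 0.0], [-0.0, -0.0, -1.0]]
ft_force: [-0.0, 0.2, 0.0]
finger_gap: 13.6
```

```bash
python3 rd.py
```

```text
t 23.275 tcp [535.7   97.25  90.95] yaw -177.81 F [-0.36  0.85  0.42] M [ 0.116  0.034 -0.051] gap 13.5 jawF 0.33 Fz all [0.02 0.31 0.75 0.62]
```

>>> {"api": "servo_tool", "payload": {"rows": [{"dp":[0,0.2,0],"yaw":-5,"fingers":0.8},{"dp":[0,0,0],"yaw":-5,"fingers":0.8},{"dp":[0,0,0],"yaw":0,"fingers":0.8}]}}

```text
t: 23.7
tcp_pos: [535.7, 97.3, 90.9]
tool_rot: [[-0.991, 0.136, 0.0], [0.136, 0.991, -0.0], [-0.0, -0.0, -1.0]]
ft_force: [0.9, 0.1, -1.1]
finger_gap: 13.7
```

```bash
python3 rd.py
```

```text
t 23.85 tcp [535.74  97.3   90.92] yaw 172.18 F [ 0.5   0.14 -0.11] M [-0.131 -0.107 -0.037] gap 13.4 jawF -0.48 Fz all [-1.15  0.43 -0.09  0.35]
```

>>> {"api": "servo_tool", "payload": {"rows": [{"dp":[0,0,0],"yaw":-5,"fingers":0.8},{"dp":[0,0,0],"yaw":-5,"fingers":0.8},{"dp":[0,0,0],"yaw":0,"fingers":0.8}]}}

```text
t: 24.28
tcp_pos: [535.8, 97.3, 91.0]
tool_rot: [[-0.952, 0.306, 0.0], [0.306, 0.952, -0.0], [-0.0, -0.0, -1.0]]
ft_force: [0.5, -1.5, -0.6]
finger_gap: 13.5
```

```bash
python3 rd.py
```

```text
t 24.425 tcp [535.76  97.3   90.94] yaw 162.18 F [ 0.61 -0.94 -0.14] M [-0.268 -0.212 -0.031] gap 13.6 jawF -0.87 Fz all [-0.56 -0.57 -0.02  0.61]
```

>>> {"api": "servo_tool", "payload": {"rows": [{"dp":[0,-0.2,0],"yaw":-5,"fingers":0.8},{"dp":[0,0,0],"yaw":-5,"fingers":0.8},{"dp":[0,0,0],"yaw":0,"fingers":0.8}]}}

```text
t: 24.85
tcp_pos: [535.8, 97.3, 90.9]
tool_rot: [[-0.884, 0.467, 0.0], [0.467, 0.884, -0.0], [-0.0, 0.0, -1.0]]
ft_force: [0.9, -0.3, -1.4]
finger_gap: 13.1
```

```bash
python3 rd.py
```

```text
t 25.0 tcp [535.78  97.25  90.97] yaw 152.19 F [ 0.82 -0.32  0.07] M [-0.25  -0.339 -0.069] gap 13.7 jawF -0.88 Fz all [-1.42  0.39  0.62  0.71]
```

>>> {"api": "servo_tool", "payload": {"rows": [{"dp":[0.1,0,0],"yaw":-5,"fingers":0.8},{"dp":[0,0,0],"yaw":-5,"fingers":0.8},{"dp":[0,0,0],"yaw":0,"fingers":0.8}]}}

```text
t: 25.42
tcp_pos: [535.8, 97.2, 91.1]
tool_rot: [[-0.79, 0.613, 0.0], [0.613, 0.79, -0.0], [-0.0, 0.0, -1.0]]
ft_force: [0.7, -0.7, 1.3]
finger_gap: 13.6
```

```bash
python3 rd.py
```

```text
t 25.575 tcp [535.83  97.22  91.06] yaw 142.19 F [ 0.63 -1.07  1.49] M [-0.342 -0.299 -0.023] gap 13.5 jawF -1.16 Fz all [1.26 1.65 1.32 1.71]
```

>>> {"api": "servo_tool", "payload": {"rows": [{"dp":[0.1,-0.1,0],"yaw":-5,"fingers":0.8},{"dp":[0,0,0],"yaw":-5,"fingers":0.8},{"dp":[0,0,0],"yaw":0,"fingers":0.8}]}}

```text
t: 26.0
tcp_pos: [535.9, 97.1, 91.3]
tool_rot: [[-0.672, 0.741, 0.0], [0.741, 0.672, -0.0], [-0.0, 0.0, -1.0]]
ft_force: [0.2, -1.3, 4.7]
finger_gap: 13.5
```

```bash
python3 rd.py
```

```text
t 26.15 tcp [535.91  97.12  91.3 ] yaw 132.2 F [-0.42 -1.47  5.26] M [-0.416 -0.015 -0.044] gap 13.4 jawF -0.81 Fz all [4.66 5.29 5.1  5.99]
```

>>> {"api": "servo_tool", "payload": {"rows": [{"dp":[0,-0.2,0.6],"yaw":-8.4,"fingers":0.8},{"dp":[0,-0.1,0.7],"yaw":-8.3,"fingers":0.8},{"dp":[0,0,0],"yaw":0,"fingers":0.8}]}}

```text
t: 26.58
tcp_pos: [535.9, 96.9, 92.1]
tool_rot: [[-0.431, 0.902, 0.0], [0.902, 0.431, 0.0], [-0.0, 0.0, -1.0]]
ft_force: [0.7, -0.5, 1.8]
finger_gap: 13.2
```

```bash
python3 rd.py
```

```text
t 26.725 tcp [535.93  96.85  92.17] yaw 115.55 F [ 1.35 -1.01  2.14] M [-0.329 -0.293 -0.006] gap 13.5 jawF -1.49 Fz all [1.76 2.73 1.78 2.29]
```

>>> {"api": "servo_tool", "payload": {"rows": [{"dp":[0.2,-0.2,0.4],"yaw":0,"fingers":0.8},{"dp":[0,0,0],"yaw":0,"fingers":0.8}]}}

```text
t: 27.02
tcp_pos: [535.9, 96.8, 92.3]
tool_rot: [[-0.43, 0.903, -0.0], [0.903, 0.43, 0.0], [0.0, -0.0, -1.0]]
ft_force: [1.6, -0.5, -1.6]
finger_gap: 13.3
```

```bash
python3 rd.py
```

```text
t 27.175 tcp [535.93  96.76  92.33] yaw 115.42 F [ 1.72 -0.41 -1.49] M [-0.09  -0.445  0.081] gap 13.7 jawF -1.1 Fz all [-1.57 -1.17 -1.39 -1.83]
```

>>> {"api": "servo_tool", "payload": {"rows": [{"dp":[0,0,-0.2],"yaw":0,"fingers":0.7},{"dp":[0,0,0],"yaw":0,"fingers":0.4},{"dp":[0,0,0],"yaw":0,"fingers":0},{"dp":[0,0,0],"yaw":0,"fingers":0},{"dp":[0,0,20],"yaw":0,"fingers":0},{"dp":[0,0,35],"yaw":2,"fingers":-0.4},{"dp":[2,-15,25],"yaw":4,"fingers":-0.4},{"dp":[4,-30,0],"yaw":5,"fingers":-0.4},{"dp":[5.5,-48,0],"yaw":5,"fingers":-0.4},{"dp":[6,-50,0],"yaw":3.5,"fingers":-0.4}]}}

```text
t: 28.48
tcp_pos: [553.6, -47.3, 172.6]
tool_rot: [[-0.708, 0.706, 0.0], [0.706, 0.708, 0.0], [-0.0, 0.0, -1.0]]
ft_force: [1.8, 0.0, -0.6]
finger_gap: 60.0
```

>>> {"api": "servo_tool", "payload": {"rows": [{"dp":[6,-50,0],"yaw":0,"fingers":-0.4},{"dp":[6,-50,0],"yaw":0,"fingers":-0.4},{"dp":[6,-50,0],"yaw":0,"fingers":-0.4},{"dp":[6,-50,0],"yaw":0,"fingers":-0.4},{"dp":[6,-50,0],"yaw":0,"fingers":-0.4},{"dp":[5,-35,0],"yaw":0,"fingers":-0.4},{"dp":[0,-14,0],"yaw":0,"fingers":-0.4},{"dp":[0,0,0],"yaw":0,"fingers":-0.4},{"dp":[0,0,0],"yaw":0,"fingers":-0.4}]}}

```text
t: 29.6
tcp_pos: [588.5, -344.1, 172.6]
tool_rot: [[-0.707, 0.708, -0.0], [0.708, 0.707, 0.001], [0.0, 0.0, -1.0]]
ft_force: [-0.2, 0.2, 0.3]
finger_gap: 59.7
```

```bash
python3 rd.py
python3 - <<'E'
from h import *
t=capture("top")[:,:,::-1];s=capture("side")[:,:,::-1]
cv2.imwrite("pics/top5.png",t);cv2.imwrite("pics/side5.png",s)
A=[cv2.resize(t[y:y+25,x:x+25],None,fx=15.6,fy=15.6,interpolation=cv2.INTER_CUBIC) for x,y in((242,257),(359,295))]
cv2.imwrite("pics/k5.png",np.hstack(A))
b=cv2.resize(s[100:250,270:410],None,fx=4,fy=4,interpolation=cv2.INTER_CUBIC);cv2.imwrite("pics/s5.png",b)
print(ray("top",[[515.5+2.3,254.5]],80))
E
```

```text
t 29.75 tcp [ 588.61 -344.04  172.71] yaw 134.98 F [-0.23  0.02  0.35] M [ 0.017  0.01  -0.018] gap 59.8 jawF 0.18 Fz all [ 0.27 -0.09  0.69  0.54]
[[ 579.43844929 -440.79197406   80.        ]]
```

View pics/top5.png

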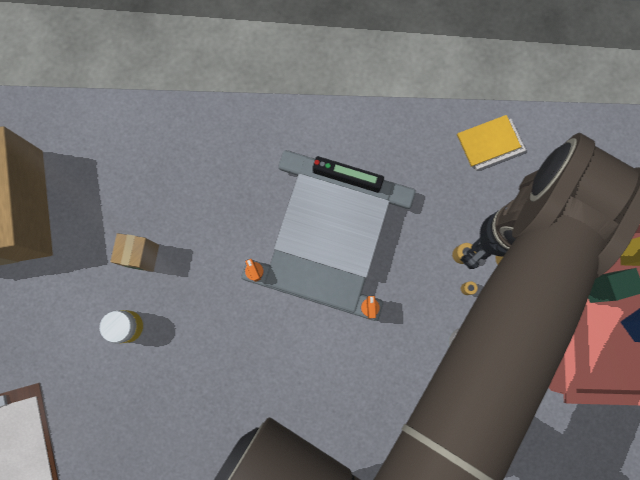

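View pics/s5.png

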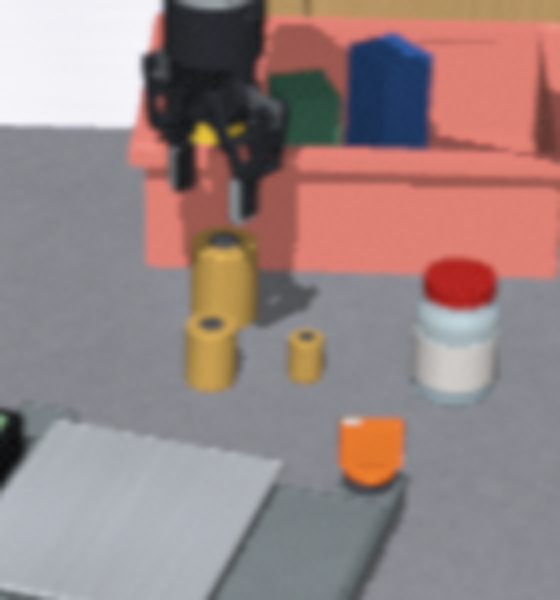

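>>> {"api": "servo_tool", "payload": {"rows": [{"dp":[0,-1.2,-25],"yaw":0,"fingers":-0.4},{"dp":[0,0,-25],"yaw":0,"fingers":-0.4},{"dp":[0,0,-25],"yaw":0,"fingers":-0.4},{"dp":[0,0,-25],"yaw":0,"fingers":-0.4},{"dp":[0,0,-22],"yaw":0,"fingers":-0.4},{"dp":[0,0,-10],"yaw":0,"fingers":-0.4},{"dp":[0,0,0],"yaw":0,"fingers":-0.2},{"dp":[0,0,0],"yaw":0,"fingers":-0.05}], "grip_force": 40}}

```text
t: 30.9
tcp_pos: [589.1, -346.8, 41.6]
tool_rot: [[-0.706, 0.708, 0.001], [0.708, 0.706, -0.001], [-0.002, 0.0, -1.0]]
ft_force: [-0.0, -0.6, -0.1]
finger_gap: 44.9
```

```bash
python3 rd.py
```

```text
t 31.05 tcp [ 589.12 -346.85   41.59] yaw 134.9 F [ 0.04 -0.31  0.34] M [-0.012  0.032  0.007] gap 44.9 jawF -0.25 Fz all [-0.1   1.06 -0.07  0.48]
```

>>> {"api": "servo_tool", "payload": {"rows": [{"dp":[0,0,0],"yaw":0,"fingers":0.05},{"dp":[0,0,0],"yaw":0,"fingers":0.15},{"dp":[0,0,0],"yaw":0,"fingers":0.25},{"dp":[0,0,0],"yaw":0,"fingers":0.25}]}}

```text
t: 31.6
tcp_pos: [588.6, -346.6, 41.0]
tool_rot: [[-0.706, 0.708, 0.0], [0.708, 0.706, -0.0], [-0.0, 0.0, -1.0]]
ft_force: [-1.7, 0.5, 5.5]
finger_gap: 37.7
```

```bash
python3 rd.py
```

```text
t 31.75 tcp [ 588.63 -346.59   41.  ] yaw 134.9 F [-1.77  1.59  5.44] M [ 0.262  0.35  -0.002] gap 37.9 jawF 2.37 Fz all [5.52 4.97 4.99 6.27]
```

>>> {"api": "servo_tool", "payload": {"rows": [{"dp":[0,0,5],"yaw":0,"fingers":0.25},{"dp":[0,0,20],"yaw":0,"fingers":0.25},{"dp":[0,0,30],"yaw":0,"fingers":0.25},{"dp":[0,0,30],"yaw":0,"fingers":0.25},{"dp":[0,0,20],"yaw":0,"fingers":0.25},{"dp":[0,0,10],"yaw":0,"fingers":0.25},{"dp":[0,0,0],"yaw":0,"fingers":0.25}]}}

```text
t: 32.67
tcp_pos: [588.5, -346.6, 155.1]
tool_rot: [[-0.706, 0.708, -0.0], [0.708, 0.706, 0.0], [0.0, -0.0, -1.0]]
ft_force: [-0.1, 0.4, -6.0]
finger_gap: 38.1
```

```bash
python3 rd.py
python3 - <<'E'
from h import *
s=capture("side")[:,:,::-1]
b=cv2.resize(s[80:230,250:390],None,fx=4,fy=4,interpolation=cv2.INTER_CUBIC);cv2.imwrite("pics/s6.png",b)
E
```

```text
t 32.825 tcp [ 588.2  -346.38  154.25] yaw 134.9 F [-0.11 -0.08 -5.47] M [0.013 0.003 0.002] gap 38.2 jawF 0.02 Fz all [-5.96 -5.61 -5.23 -5.1 ]
```

View pics/s6.png

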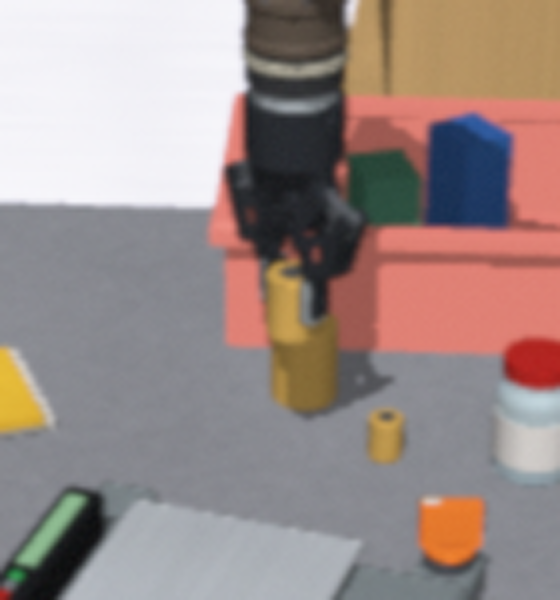

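The side view shows the weight held upright. Moving it over the pan.

>>> {"api": "servo_tool", "payload": {"rows": [{"dp":[2.9,17.2,0],"yaw":0,"fingers":0.25},{"dp":[5,30,0],"yaw":0,"fingers":0.25},{"dp":[8,48,0],"yaw":0,"fingers":0.25},{"dp":[8,48,0],"yaw":0,"fingers":0.25},{"dp":[8,48,0],"yaw":0,"fingers":0.25},{"dp":[8,48,0],"yaw":0,"fingers":0.25},{"dp":[5,30,-5],"yaw":0,"fingers":0.25},{"dp":[2.6,17,-10],"yaw":0,"fingers":0.25},{"dp":[0,0,-10],"yaw":0,"fingers":0.25},{"dp":[0,0,0],"yaw":0,"fingers":0.25}]}}

```text
t: 34.17
tcp_pos: [635.0, -60.9, 128.8]
tool_rot: [[-0.705, 0.709, -0.003], [0.709, 0.705, -0.0], [0.002, -0.002, -1.0]]
ft_force: [-0.3, -1.1, -5.5]
finger_gap: 38.2
```

>>> {"api": "servo_tool", "payload": {"rows": [{"dp":[0,0,0],"yaw":0,"fingers":0.25},{"dp":[0,0,0],"yaw":0,"fingers":0.25},{"dp":[0,0,0],"yaw":0,"fingers":0.25}]}}

```text
t: 34.55
tcp_pos: [636.2, -60.9, 130.8]
tool_rot: [[-0.705, 0.709, 0.001], [0.709, 0.705, -0.0], [-0.001, 0.0, -1.0]]
ft_force: [-0.0, -0.0, -5.4]
finger_gap: 38.2
```

```bash
python3 rd.py
python3 - <<'E'
from h import *
s=capture("side")[:,:,::-1]
b=cv2.resize(s[130:290,220:380],None,fx=3.7,fy=3.7,interpolation=cv2.INTER_CUBIC);cv2.imwrite("pics/s7.png",b)
E
```

```text
t 34.7 tcp [636.13 -60.72 130.69] yaw 134.88 F [-0.23  0.13 -5.2 ] M [0.019 0.008 0.011] gap 37.9 jawF 0.25 Fz all [-5.36 -4.78 -5.2  -5.47]
```

View pics/s7.png

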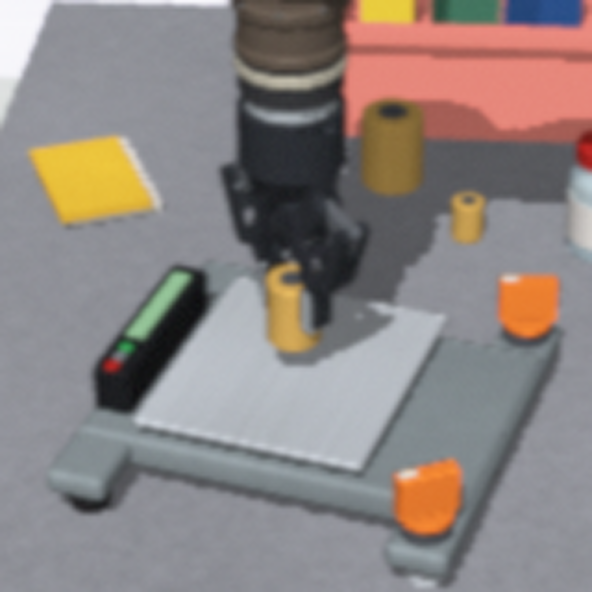

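>>> {"api": "servo_tool", "payload": {"rows": [{"dp":[0,0,-5],"yaw":0,"fingers":0.25},{"dp":[0,0,-8],"yaw":0,"fingers":0.25},{"dp":[0,0,-5],"yaw":0,"fingers":0.25},{"dp":[0,0,-2],"yaw":0,"fingers":0.25},{"dp":[0,0,0],"yaw":0,"fingers":0.25},{"dp":[0,0,0],"yaw":0,"fingers":0.25}]}}

```text
t: 35.55
tcp_pos: [636.2, -60.4, 110.6]
tool_rot: [[-0.706, 0.708, 0.0], [0.708, 0.706, -0.0], [-0.0, 0.0, -1.0]]
ft_force: [0.1, -0.3, -6.1]
finger_gap: 38.1
```

```bash
python3 rd.py
```

```text
t 35.7 tcp [636.19 -60.36 110.68] yaw 134.9 F [ 0.44  0.1  -5.45] M [-0.016  0.029  0.005] gap 37.7 jawF -0.24 Fz all [-6.14 -4.69 -5.27 -5.69]
```

Weight bottom is near 69.7 mm, so about 3 to 4 mm remain.

>>> {"api": "servo_tool", "payload": {"rows": [{"dp":[0,0,-0.7],"yaw":0,"fingers":0.25},{"dp":[0,0,-0.7],"yaw":0,"fingers":0.25},{"dp":[0,0,-0.6],"yaw":0,"fingers":0.25},{"dp":[0,0,0],"yaw":0,"fingers":0.25}]}}

```text
t: 36.25
tcp_pos: [635.9, -60.3, 108.3]
tool_rot: [[-0.706, 0.708, -0.0], [0.708, 0.706, 0.0], [0.0, -0.0, -1.0]]
ft_force: [-0.7, -0.6, -4.9]
finger_gap: 38.1
```

>>> {"api": "servo_tool", "payload": {"rows": [{"dp":[0,0,-0.4],"yaw":0,"fingers":0.25},{"dp":[0,0,-0.4],"yaw":0,"fingers":0.25},{"dp":[0,0,0],"yaw":0,"fingers":0.25}]}}

```text
t: 36.62
tcp_pos: [636.0, -60.3, 107.6]
tool_rot: [[-0.706, 0.708, -0.0], [0.708, 0.706, -0.0], [0.0, -0.0, -1.0]]
ft_force: [-0.2, 1.0, -4.9]
finger_gap: 38.5
```

>>> {"api": "servo_tool", "payload": {"rows": [{"dp":[0,0,-0.4],"yaw":0,"fingers":0.25},{"dp":[0,0,-0.3],"yaw":0,"fingers":0.25},{"dp":[0,0,0],"yaw":0,"fingers":0.25}]}}

```text
t: 37.0
tcp_pos: [636.0, -60.3, 106.9]
tool_rot: [[-0.706, 0.708, -0.0], [0.708, 0.706, -0.0], [0.0, -0.0, -1.0]]
ft_force: [0.6, 0.1, -5.6]
finger_gap: 38.4
```

```bash
python3 rd.py
```

```text
t 37.15 tcp [636.02 -60.35 106.89] yaw 134.9 F [ 0.59  0.31 -5.02] M [ 0.016  0.025 -0.002] gap 38.3 jawF -0.2 Fz all [-5.62 -4.35 -4.23 -5.89]
```

>>> {"api": "servo_tool", "payload": {"rows": [{"dp":[0,0,-0.4],"yaw":0,"fingers":0.25},{"dp":[0,0,-0.3],"yaw":0,"fingers":0.25},{"dp":[0,0,0],"yaw":0,"fingers":0.25}]}}

```text
t: 37.58
tcp_pos: [636.0, -60.3, 106.1]
tool_rot: [[-0.706, 0.708, -0.0], [0.708, 0.706, -0.0], [0.0, -0.0, -1.0]]
ft_force: [-0.5, 1.3, -5.4]
finger_gap: 37.9
```

```bash
python3 rd.py
```

```text
t 37.725 tcp [636.   -60.34 106.17] yaw 134.9 F [-0.26  0.47 -5.31] M [-0.009  0.005  0.009] gap 38.3 jawF 0.51 Fz all [-5.36 -5.52 -5.59 -4.78]
```

>>> {"api": "servo_tool", "payload": {"rows": [{"dp":[0,0,-0.3],"yaw":0,"fingers":0.25},{"dp":[0,0,-0.3],"yaw":0,"fingers":0.25},{"dp":[0,0,0],"yaw":0,"fingers":0.25}]}}

```text
t: 38.15
tcp_pos: [636.0, -60.3, 105.5]
tool_rot: [[-0.706, 0.708, -0.0], [0.708, 0.706, 0.0], [0.0, -0.0, -1.0]]
ft_force: [-0.2, 0.4, -5.5]
finger_gap: 37.9
```

```bash
python3 rd.py
```

```text
t 38.3 tcp [636.01 -60.35 105.58] yaw 134.9 F [-0.04  0.3  -5.5 ] M [-0.002  0.011  0.032] gap 38.0 jawF 0.25 Fz all [-5.52 -5.79 -4.92 -5.79]
```

>>> {"api": "servo_tool", "payload": {"rows": [{"dp":[0,0,-0.3],"yaw":0,"fingers":0.25},{"dp":[0,0,-0.3],"yaw":0,"fingers":0.25},{"dp":[0,0,0],"yaw":0,"fingers":0.25}]}}

```text
t: 38.72
tcp_pos: [636.1, -60.3, 105.2]
tool_rot: [[-0.706, 0.708, 0.0], [0.708, 0.706, -0.0], [-0.0, 0.0, -1.0]]
ft_force: [-1.2, -0.2, -3.9]
finger_gap: 37.9
```

```bash
python3 rd.py
python3 - <<'E'
from h import *
s=capture("side")[:,:,::-1]
b=cv2.resize(s[180:250,260:350],None,fx=7,fy=7,interpolation=cv2.INTER_CUBIC);cv2.imwrite("pics/s8.png",b)
E
```

```text
t 38.875 tcp [636.09 -60.34 105.21] yaw 134.9 F [-0.53  0.36 -3.41] M [0.004 0.125 0.004] gap 38.0 jawF 0.63 Fz all [-3.92 -2.6  -3.11 -4.02]
```

View pics/s8.png

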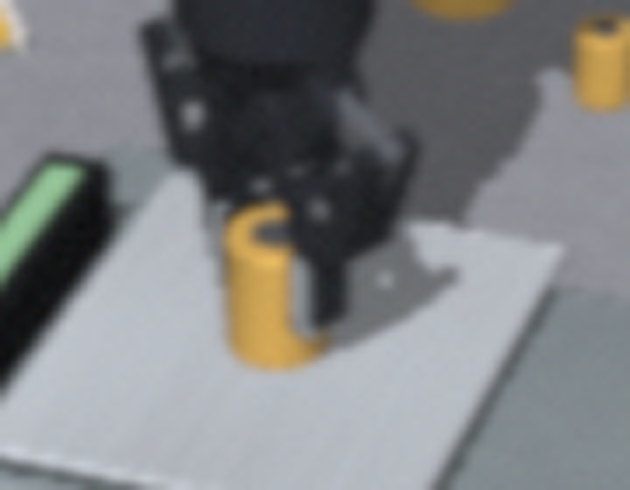

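Contact has begun: Fz went from -5.4 to -3.4. I'll lower a touch more and then open slowly.

>>> {"api": "servo_tool", "payload": {"rows": [{"dp":[0,0,-0.3],"yaw":0,"fingers":0.25},{"dp":[0,0,0],"yaw":0,"fingers":0.25}]}}

```text
t: 39.22
tcp_pos: [636.1, -60.3, 105.1]
tool_rot: [[-0.706, 0.708, 0.0], [0.708, 0.706, -0.0], [-0.0, 0.0, -1.0]]
ft_force: [-0.6, 0.9, -0.5]
finger_gap: 38.2
```

```bash
python3 rd.py
```

```text
t 39.375 tcp [636.14 -60.34 105.06] yaw 134.9 F [-0.75  0.29 -0.27] M [0.075 0.314 0.001] gap 37.5 jawF 0.73 Fz all [-0.46 -0.55 -0.65  0.59]
```

>>> {"api": "servo_tool", "payload": {"rows": [{"dp":[0,0,0],"yaw":0,"fingers":0.1},{"dp":[0,0,0],"yaw":0,"fingers":0.0},{"dp":[0,0,0],"yaw":0,"fingers":-0.15},{"dp":[0,0,0],"yaw":0,"fingers":-0.3},{"dp":[0,0,0],"yaw":0,"fingers":-0.4},{"dp":[0,0,10],"yaw":0,"fingers":-0.4},{"dp":[0,0,20],"yaw":0,"fingers":-0.4},{"dp":[0,0,30],"yaw":0,"fingers":-0.4},{"dp":[0,0,30],"yaw":0,"fingers":-0.4},{"dp":[-10,-40,0],"yaw":0,"fingers":-0.4}]}}

```text
t: 40.67
tcp_pos: [627.9, -99.1, 198.6]
tool_rot: [[-0.709, 0.706, 0.006], [0.706, 0.709, -0.0], [-0.005, 0.004, -1.0]]
ft_force: [-0.1, -0.8, -0.4]
finger_gap: 60.0
```

>>> {"api": "servo_tool", "payload": {"rows": [{"dp":[-15,-50,0],"yaw":0,"fingers":-0.4},{"dp":[-15,-50,0],"yaw":0,"fingers":-0.4},{"dp":[-15,-50,0],"yaw":0,"fingers":-0.4},{"dp":[-15,-50,0],"yaw":0,"fingers":-0.4},{"dp":[-10,-30,0],"yaw":0,"fingers":-0.4},{"dp":[0,0,0],"yaw":0,"fingers":-0.4}]}}

```text
t: 41.42
tcp_pos: [555.2, -332.5, 195.2]
tool_rot: [[-0.703, 0.711, 0.0], [0.711, 0.703, -0.0], [-0.001, -0.0, -1.0]]
ft_force: [0.6, 0.7, -0.8]
finger_gap: 59.9
```

```bash
python3 rd.py
python3 - <<'E'
from h import *
t=capture("top")[:,:,::-1].copy();s=capture("side")[:,:,::-1]
cv2.imwrite("pics/top9.png",t);cv2.imwrite("pics/side9.png",s)
a=cv2.resize(t[140:330,230:420],None,fx=3,fy=3,interpolation=cv2.INTER_CUBIC)
b=cv2.resize(s[180:300,220:380],None,fx=1.4,fy=1.4)
b=cv2.resize(s[170:310,235:375][:, :],None,fx=1.6,fy=1.6)
c=np.zeros((570,794,3),np.uint8);c[:,:570]=a;c[:224,570:]=b
cv2.imwrite("pics/f9.png",c)
T=t[225-25:250,300:360];f=8
z=cv2.resize(T,None,fx=f,fy=f,interpolation=cv2.INTER_CUBIC);m=cv2.inRange(cv2.cvtColor(z,cv2.COLOR_BGR2HSV),(10,100,140),(30,255,255))
cs,_=cv2.findContours(m,0,2);k=max(cs,key=cv2.contourArea);(cx,cy),r=cv2.minEnclosingCircle(k)
p=np.array([(cx+.5)/f-.5+300,(cy+.5)/f-.5+200]);print("weight",p,r/f,ray("top",p,115))
hsv=cv2.cvtColor(t,cv2.COLOR_BGR2HSV)
E
```

```text
t 41.575 tcp [ 555.82 -330.94  195.18] yaw 134.93 F [-0.03  0.67  0.05] M [-0.001 -0.006 -0.007] gap 59.9 jawF 0.49 Fz all [-0.79  0.36  0.27  0.35]
weight [331.37309837 220.27361107] 9.984689712524414 [[633.28567073 -58.88812585 115.        ]]
```

View pics/f9.png

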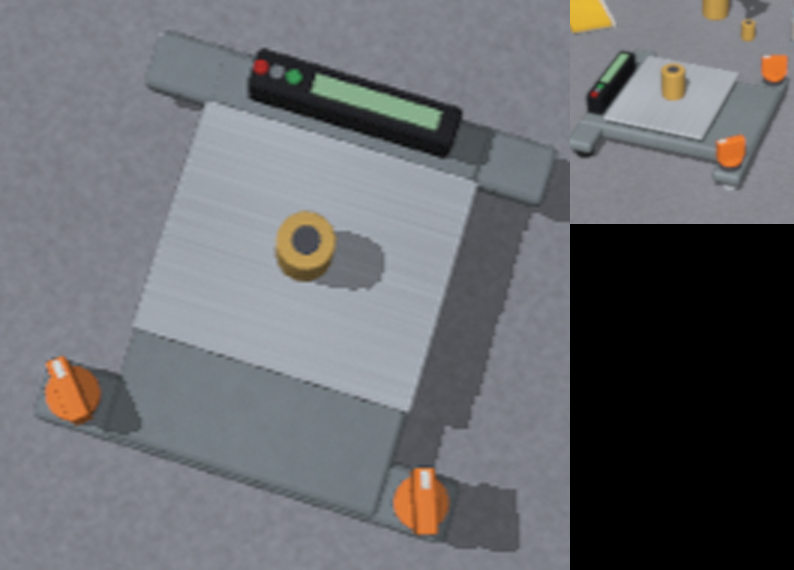

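The weight stands upright in the middle of the pan. By the top camera it is at (633.3, -58.9), against the pan centre at (633.4, -59.7). The scale hasn't moved and the arm is clear, so I'm handing in.

Run:
```python
from h import *
a=cv2.imread("pics/side0.png");b=cv2.imread("pics/side9.png")
d=cv2.absdiff(a,b).max(2)
for n,(x0,y0,x1,y1) in dict(tin=(365,320,415,385),carton=(295,305,340,375)).items():print(n,d[y0:y1,x0:x1].mean())
print(finish_job(),observe()["t"])
```

```text
tin 1.2175384615384615
carton 1.2663492063492063
the job is handed in; nothing more can be done
the job is handed in; nothing more can be done
```

The scale is levelled and the 40 mm brass weight stands upright in the middle of the pan. I handed the job in at about 41.6 s with the arm clear.

- **Right knob, turned first:** I turned it clockwise until the wrist force showed first touch, after about 97° (5 mm). I then drove it about 2.3 mm further while letting the corner rise.
- **Left knob:** First touch came after about 104° (5.4 mm), and I drove it about 1.6 mm further. In both cases the hand force was within about 1.5 N of zero before I let go.
- **Check weight:** I lowered it in steps of 0.8 mm or less until the pan carried it, then opened the fingers.

**Last checks:** The top camera puts the weight within about 1 mm of the pan centre. The scale did not visibly move, and the tin and carton look unchanged. The jar was only seen in passing views, with nothing amiss.

**Disagreements and gaps:**
- **Foot loads:** I could not measure them directly. I inferred them from the turn past touch, and the right foot's touch point is uncertain by about 2° (0.1 mm).
- **Knob positions:** The camera read them about 2 mm off from what the hand felt, and I corrected for that by force.
- **Finger opening:** It read about 38 mm on the 40 mm weight. The camera measured that weight at 39.7 mm, so I took it to be the right one.

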